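# Complete the pair in the spring-lid specimen case

## Task

Press the thumb latch of the small grey case so that its sprung lid pops open. Set the loose rectangular stone tablet, without dropping it, squarely on top of the identical tablet lying inside, then push the lid down until it snaps shut and stays latched. Leave the round tablet, the gem jar and the palm stone where they are.

Things in the scene. Friction and masses are not known exactly. Their poses are not given: they have to be found in the camera images.
- case: Grey plastic case fixed to the table, 82 mm (its x) by 122 mm (its y), rim 38 mm high; inside it is 74 x 114 mm, walls 4 mm, padded floor 6 mm above the table. Origin at the centre of its underside (z = 0); its x axis points from the latch side to the hinge side, z up. It does not move during the task.
- lid (a joint): Lid angle, rad: 0 closed, grows as it opens, stop at 1.95 (leaning back past vertical). Latched it reads about 0.01. A spring opens it fully in about a second; above about 0.02 it springs open again if let go. Holding it down takes about 1.5 N at its front edge, snapping it past the catch about 6 N there (7 N at 66 mm from the hinge); fully down it meets a rigid stop.
- lid_hinge (a point): Fixed point on the lid's hinge line, mid-width: 41 mm to +x of the case's origin and 40 mm above the table; the hinge line is along the case's y axis.
- lid_edge (a point): Middle of the upper (outer) face's front edge on the lid. The lid is a plate 84 mm long from the hinge, 122 mm wide and 8 mm thick; its outer face lies 6 mm outside the plane through the hinge line. When the lid is closed this point is 46 mm above the table.
- latch (a joint): Thumb latch angle, rad: 0 at rest, grows as its plate is pressed down, stop at 0.28; sprung back. It lets the lid go from about 0.12 to 0.15, which takes about 2 N straight down at thumb_plate. When the lid is pushed down, the latch gives way by itself and springs back over the lid's tongue.
- thumb_plate (a point): Where to press: on top of the latch's steel plate (41 mm along the case's x, 34 mm wide) that sticks out from the case's front (-x) side, 79 mm from the case's origin, 30 mm above the table at rest; pressing straight down moves it about 8 mm. The steel hook behind it rises to 56 mm at 21 mm to +x of this point.
- cased_tablet_center (a point): Centre of the stone tablet that lies loose on the floor inside the case, flat: 58 mm (its x) by 44 mm (its y) by 10 mm thick; z up. It lies near the middle of the case, roughly along its axes. Hidden until the lid is open.
- loose_tablet_center (a point): Centre of the loose rectangular stone tablet lying flat on the table to the left or right of the case, same 58 x 44 x 10 mm with the same axes, 50 to 100 g.
- round_tablet: Round stone tablet, 52 mm across, 10 mm thick, lying on the table on the other side of the case; origin at its underside's centre. A bystander.
- gem_jar1: Round black gem jar with a clear top, 33 mm across, 22 mm high, on the robot's side of the case; origin at its underside's centre. A bystander.
- palm_stone3: Polished palm stone, 46 x 33 x 21 mm, on the robot's side of the case; origin under its centre. A bystander.
Mind the look-alikes: they are no part of the job. What is shaped like the part that bears loose_tablet_center but red or turquoise is not meant.

How it is judged:
On the way, in this order (a step that is already met when the one before it is completed fails the run):
1. the lid has sprung open (value of joint lid above 1.3 rad), for 0.2 s.
2. with the lid open, the loose tablet lies flat and squarely on the cased one, let go (value of joint lid above 1 rad and horizontal distance between loose_tablet_center and cased_tablet_center below 0.008 m and angle between the x axis of loose_tablet_center and the x axis of cased_tablet_center, either way round below 0.17 rad and z of loose_tablet_center in the frame of cased_tablet_center between 0.008 and 0.012 m and angle between loose_tablet_center's own z axis and vertical below 0.1 rad and contact force between the fingers and loose_tablet below 0.1 N), for 0.3 s.
At the end, for the whole second after the job is handed in: The lid is shut and held by its latch (lid angle below 0.04 rad with nothing pushing it), and inside the case the loose tablet lies flat on the other one, centres within 8 mm of each other horizontally and edges parallel within 0.17 rad (10 degrees) (value of joint lid below 0.04 rad and horizontal distance between loose_tablet_center and cased_tablet_center below 0.008 m and angle between the x axis of loose_tablet_center and the x axis of cased_tablet_center, either way round below 0.17 rad and z of loose_tablet_center in the frame of cased_tablet_center between 0.008 and 0.012 m and angle between each of loose_tablet_center, cased_tablet_center's own z axis and vertical below 0.1 rad and z of cased_tablet_center in the frame of case below 0.014 m); the robot touches nothing.
It fails at once if the loose tablet is dropped or thrown (falls freely faster than 0.5 m/s) (linear speed of loose_tablet above 0.5 m/s and contact force between the fingers and loose_tablet below 0.05 N).
It fails at once if the round tablet is moved more than 40 mm (distance of round_tablet from where it was at the start of the episode above 0.04 m).
It fails at once if the gem jar is moved more than 40 mm (distance of gem_jar1 from where it was at the start of the episode above 0.04 m).
It fails at once if the palm stone is moved more than 40 mm (distance of palm_stone3 from where it was at the start of the episode above 0.04 m).
It also fails if it takes over 72 s, if anything falls off the work surface, if the arm or the gripper's body presses on something with over 40 N, if the wrist force passes 120 N, or if a joint passes its speed limit or range.

## Robot

A 6-joint arm with a two-finger parallel gripper is mounted at the origin on the work surface; the furniture and walls round the work are solid. World frame = base frame: x ahead of the robot, y to its left, z up, the work surface at z = 0. Lengths are in m, angles in rad, forces in N, time in s.
With the tool pointing down it reaches from about 0.375 to 0.975 m from the base axis. Payload 3.8 kg.
Tool frame: the origin (TCP) lies midway between the tips of the shut fingers; the grasp point (between the pads) lies 19 mm behind it; z points along the fingers, y is the line along which they close (so a half turn about z gives the same grasp; the last joint's range is limited). The gripper opens to 88 mm and grips with 3 to 60 N. Pads are 18 mm wide; open, the fingers measure 123 mm over their backs; the gripper's body (75 mm by 187 mm) begins 45 mm behind the grasp point.
Start: joints at [1.136, 0.264, 1.604, -0, 1.274, -0.037], TCP at [0.261, 0.622, 0.239] pointing down, gripper open.
Joint ranges: [-2.63, 2.63], [-0.94, 2.18], [0.31, 2.57], [-1.31, 4.45], [0, 2.66], [-2.55, 2.55]. Speed limits (rad/s): [2.57, 2.57, 3.14, 3.14, 3.14, 3.14].

## Interface

Orientations are given as a unit quaternion [w, x, y, z].
In Python, from workcell import * gives the robot as it stands. The module is installed in compiled form; this text tells all that it offers.
- The arm moves only by the shell command python3 -m handwheel 'ROWS' [FORCE]. ROWS is text: rows parted by semicolons, each of 7 numbers parted by spaces: the shift along the world's x, y, z in mm, then the turn, a rotation vector about the world's x, y, z in degrees, then the opening, from 0 (shut) to 1 (fully open). In form: dx dy dz ax ay az gripper; .... A call has 1 to 10 rows; each row is the pose to reach, as a shift and turn from the pose commanded when the call began; what a row does not reach only later rows make up. A row lasts 1/10 s, in which the tool goes at most 50 mm and 8.59 degrees, less where a joint would pass 70% of its speed; a pose out of reach is approached as far as the arm can. A call with a gripper value outside its range is refused whole. The fingers move at their own pace and stop on an object; FORCE is the grip in N (left out, the last holds). Time passes only in rows, so rows that repeat a pose let the fingers close. It gives the time, the measured TCP pose, the force, the opening and the grip force at its end, in the units of the state.
- get_state(): the state, without advancing time (a new reading comes with each control period).
- grab_frame(name): name is "side" or "top"; returns a dict with "frame" (384x512x3 uint8, red, green, blue), "fx", "fy", "cx", "cy" (pixels), "camera_from_world" (4x4, takes a point from world to camera coordinates). Camera axes: x right, y down, z forward; pixel columns grow to the right and rows downward; lengths in m; the calibration is good to about 2 mm. A picture is of the moment at which its call begins. There is no depth.
- finish_job(): hands the job in; it is judged then, once.
The state is a dict: "t": time; "q": joint angles; "joint_velocities": joint speeds; "joint_efforts": joint torques, N m; "tool_pos": TCP position; "eef_rot": TCP orientation; "wrist_force": force on the tool from outside, world axes, zero at the start; "wrist_torque": the same for the moment, N m; "grip_width": finger opening in m; "finger_force": force on a finger pad.
Only numpy, scipy, OpenCV 4.12 (cv2) and the standard library are available. Lean on these libraries where they do the work, as an engineer would, in place of code of your own. Each camera call takes 0.05 s, during which the arm holds its last target. There are 200 camera calls.

## Working session

There is one attempt and no reset: what is moved stays moved. The work goes in short steps, Python scripts to look and compute and a shell command to move; the robot and the scene stay as the last step left them, time stands still between calls to the robot, and variables do not carry over. Pictures are saved under pics/ and viewed, at most 10 in all, crops included, and the job is handed in when it is done.

```bash
mkdir -p pics
cat > h.py <<'E'
from workcell import *
import numpy as np, cv2
def snap(n,tag):
    f=grab_frame(n); cv2.imwrite(f"pics/{tag}.png",f["frame"][:,:,::-1]); return f
def ray(f,u,v,z):
    M=np.array(f["camera_from_world"]);R=M[:3,:3];t=M[:3,3];c=-R.T@t
    d=R.T@np.array([(u-f["cx"])/f["fx"],(v-f["cy"])/f["fy"],1]); return c+d*(z-c[2])/d[2]
def proj(f,p):
    M=np.array(f["camera_from_world"]);q=M[:3,:3]@np.array(p)+M[:3,3]
    return q[0]/q[2]*f["fx"]+f["cx"],q[1]/q[2]*f["fy"]+f["cy"]
E
python3 - <<'E'
from h import *
a=snap("top","top0");b=snap("side","side0")
for f in(a,b):
    M=np.array(f["camera_from_world"]);print(-M[:3,:3].T@M[:3,3],M[2,:3],f["fx"])
cv2.imwrite("pics/both0.png",cv2.resize(np.hstack([a["frame"],b["frame"]])[:,:,::-1],(800,300)))
print(get_state())
E
```

```text
[ 0.20592402 -0.00553727  1.26946645] [ 0.19549344  0.01283561 -0.98062101] 477.9723227939735
[ 0.08300988 -0.70459773  0.72045386] [ 0.37714716  0.66591427 -0.64367554] 467.8962318147224
{'t': 0.1, 'q': array([ 1.13611525e+00,  2.64693715e-01,  1.60523224e+00, -1.02681470e-06,
        1.27369738e+00, -3.69075486e-02]), 'joint_velocities': array([ 0.00047369, -0.0032927 , -0.0028104 ,  0.00099092, -0.00011918,
        0.00021581]), 'joint_efforts': array([ 7.24131278e-04, -5.03619325e+01, -3.58070505e+01,  7.30483560e-02,
        2.31762067e-02, -1.46515845e-05]), 'tool_pos': array([0.26120927, 0.62171567, 0.2375046 ]), 'eef_rot': array([-2.36721046e-04,  1.97577912e-01,  9.80286661e-01, -9.87355834e-04]), 'wrist_force': array([0.37454335, 0.3475607 , 0.00184904]), 'wrist_torque': array([ 0.08210705, -0.01679014, -0.00540809]), 'finger_force': 0.0, 'grip_width': 0.0882868938529407}
```

View pics/top0.png

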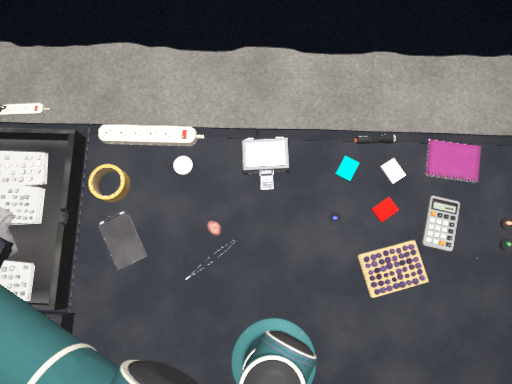

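View pics/side0.png

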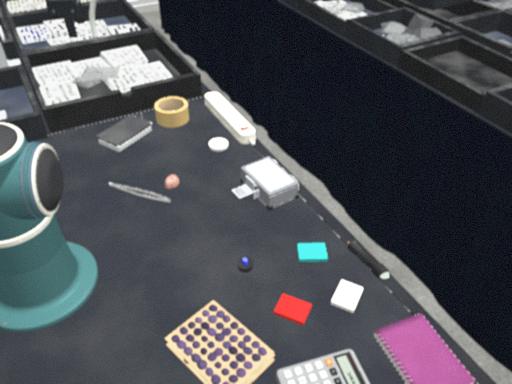

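The top view shows the case at about (265,155) with its latch plate at (267,180). The white loose tablet is at (394,171), between the turquoise and red look-alikes. The round tablet is at (183,165), the palm stone at (214,228) and the jar at (335,218). I'll measure these next.

Run:
```python
from h import *
a=grab_frame("top");b=grab_frame("side")
for n,f,boxes in (("top",a,dict(loose=(375,150,415,190,.01),lid=(236,130,296,174,.046),plate=(256,168,278,192,.03))),("side",b,dict(loose=(325,275,368,316,.01)))):
    g=cv2.cvtColor(f["frame"],cv2.COLOR_RGB2GRAY)
    for k,(x0,y0,x1,y1,z) in boxes.items():
        s=cv2.resize(g[y0:y1,x0:x1],None,fx=8,fy=8,interpolation=cv2.INTER_CUBIC)
        th=150 if k=="loose" else 95
        m=(s>th).astype(np.uint8)
        if k=="lid": m=cv2.morphologyEx(m,cv2.MORPH_OPEN,np.ones((120,120)))
        c=max(cv2.findContours(m,0,2)[0],key=cv2.contourArea)
        P=np.array([ray(f,x0+(u+.5)/8-.5,y0+(v+.5)/8-.5,z)[:2] for u,v in c[:,0]],np.float32)*1000
        r=cv2.minAreaRect(P);print(n,k,r)
    
print("round",ray(a,183,165,.01),"palm",ray(a,214,228,.01),"jar",ray(a,335,218,.02),"plate",ray(a,267,180,.03))
cr=[cv2.resize(a["frame"][120:200,225:305],(400,400),interpolation=cv2.INTER_CUBIC),cv2.resize(b["frame"][145:225,225:305],(400,400),interpolation=cv2.INTER_CUBIC)]
cv2.imwrite("pics/c.png",np.hstack(cr)[:,:,::-1])
```

```text
top loose ((499.231689453125, -308.06103515625), (60.36614990234375, 47.39683532714844), 34.202415466308594)
top lid ((521.2132568359375, 36.90631866455078), (96.65507507324219, 124.49193572998047), 1.6182202100753784)
top plate ((462.4245300292969, 31.527217864990234), (60.19428634643555, 58.222251892089844), 1.6129577159881592)
side loose ((497.57257080078125, -310.0800476074219), (67.22130584716797, 47.879913330078125), 33.844879150390625)
round [0.4978857  0.25948532 0.01      ] palm [0.32965798 0.16610944 0.01      ] jar [ 0.36414504 -0.15151493  0.02      ] plate [0.45878118 0.02993324 0.03      ]
```

View pics/c.png

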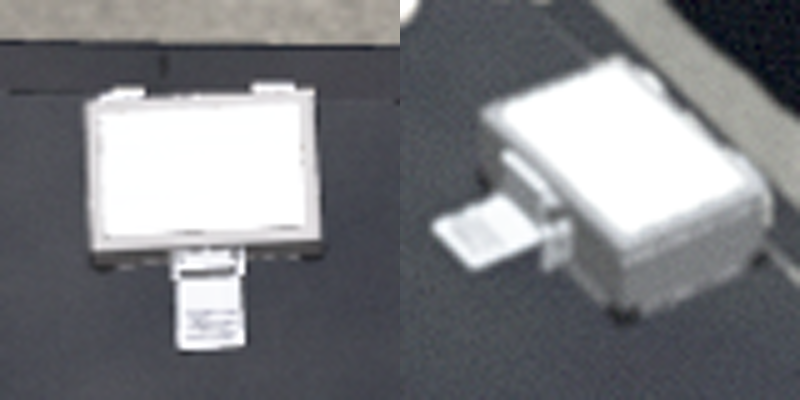

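Both crops show the case almost axis-aligned, with the plate's outer edge centred at crop (210,350), which is top px (267,190). The lid's front-edge ends are at crop (95,248) and (322,241), and its back corners at (88,100) and (313,92).

Run:
```python
from h import *
a=grab_frame("top");b=grab_frame("side")
T=lambda u,v,z:(ray(a,225+u/5-.4,120+v/5-.4,z)*1000).round(1)
S=lambda u,v,z:(ray(b,225+(u-400)/5-.4,145+v/5-.4,z)*1000).round(1)
print("lid corners FL FR BL BR",T(95,248,.046),T(322,241,.046),T(88,100,.046),T(313,92,.046))
print("plate corners",T(178,350,.03),T(244,347,.03),"side",S(433,226,.03),S(470,270,.03))
print("side lid front right/left, back right", S(628,248,.046),S(483,112,.046),S(768,190,.046))
```

```text
lid corners FL FR BL BR [482.7  91.9  46. ] [489.8 -27.2  46. ] [563.2  99.   46. ] [571.  -20.5  46. ]
plate corners [432.4  47.   30. ] [435.   12.3  30. ] side [432.8  45.   30. ] [433.7   9.4  30. ]
side lid front right/left, back right [494.2 -27.1  46. ] [483.4  92.3  46. ] [571.3 -22.1  46. ]
```

```bash
python3 -m handwheel '182 -592 0 0 0 27 0;182 -592 0 0 0 27 0;182 -592 0 0 0 27 0;182 -592 0 0 0 27 0;182 -592 0 0 0 27 0;182 -592 0 0 0 27 0;182 -592 0 0 0 27 0;182 -592 0 0 0 27 0;182 -592 0 0 0 27 0;182 -592 0 0 0 27 0'; python3 -m handwheel '0 0 0 0 0 0 0;0 0 0 0 0 0 0;0 0 0 0 0 0 0'
```

```text
t: 1.3
tool_pos: [0.4086, 0.1425, 0.2391]
eef_rot: [0.001, -0.037, 0.999, 0.0]
wrist_force: [0.2, 0.8, 0.1]
grip_width: 0.0107
finger_force: 0.0
t: 1.6
tool_pos: [0.4082, 0.1451, 0.2388]
eef_rot: [-0.0, -0.037, 0.999, 0.0]
wrist_force: [0.8, -0.2, 0.9]
grip_width: 0.0004
finger_force: 0.0
```

```bash
python3 -m handwheel '17 -57 0 0 0 0 0;35 -115 0 0 0 0 0;35 -115 -40 0 0 0 0;35 -115 -90 0 0 0 0;35 -115 -135 0 0 0 0;35 -115 -165 0 0 0 0;35 -115 -180 0 0 0 0;35 -115 -190 0 0 0 0;35 -115 -190 0 0 0 0;35 -115 -190 0 0 0 0'
python3 - <<'E'
from h import *
a=grab_frame("top");b=grab_frame("side")
cr=[cv2.resize(a["frame"][120:220,215:315],(400,400),interpolation=cv2.INTER_CUBIC),cv2.resize(b["frame"][125:225,205:305],(400,400),interpolation=cv2.INTER_CUBIC)]
cv2.imwrite("pics/d.png",np.hstack(cr)[:,:,::-1])
E
```

```text
t: 2.6
tool_pos: [0.4442, 0.0303, 0.0494]
eef_rot: [0.001, -0.038, 0.999, 0.0]
wrist_force: [0.4, 0.3, -0.3]
grip_width: 0.0005
finger_force: 0.0
```

View pics/d.png

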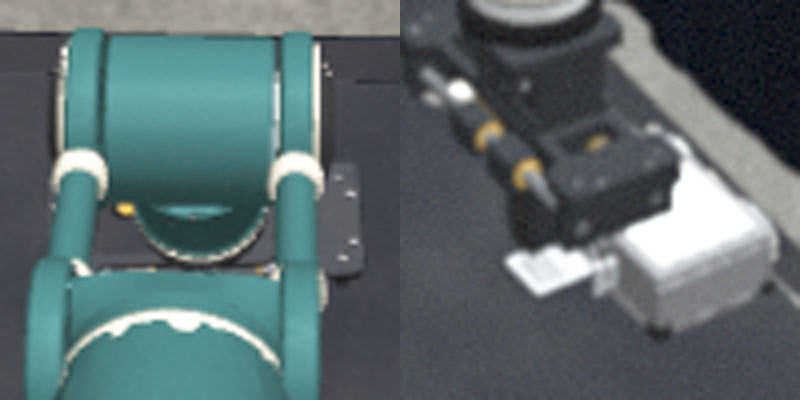

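Side view: the gripper sits over the plate (crop about 550,250), clear of the lid. I'll press now.

```bash
python3 -m handwheel '0 0 -10 0 0 0 0;0 0 -18 0 0 0 0;0 0 -20 0 0 0 0;0 0 -22 0 0 0 0;0 0 -24 0 0 0 0;0 0 -25 0 0 0 0;0 0 -26 0 0 0 0;0 0 -26 0 0 0 0'; python3 -m handwheel '0 0 20 0 0 0 0;-15 0 60 0 0 0 0;-15 0 110 0 0 0 0;-15 0 160 0 0 0 1;-15 0 170 0 0 0 1'
python3 - <<'E'
from h import *
snap("side","s1")
E
```

```text
t: 3.5
tool_pos: [0.4428, 0.0293, 0.0225]
eef_rot: [-0.001, -0.037, 0.999, -0.0]
wrist_force: [-2.8, -0.4, 2.9]
grip_width: 0.0004
finger_force: 1.8
t: 4.0
tool_pos: [0.4332, 0.0295, 0.1997]
eef_rot: [0.007, -0.037, 0.999, -0.0]
wrist_force: [0.6, -0.0, 0.4]
grip_width: 0.0142
finger_force: 0.0
```

View pics/s1.png

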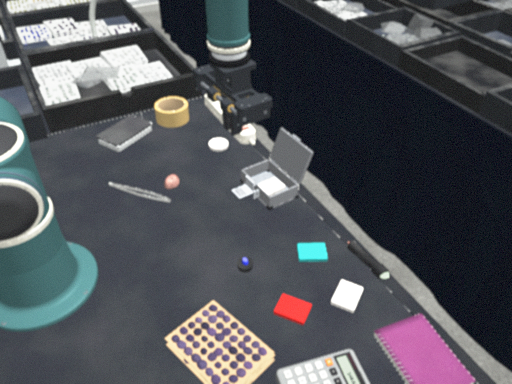

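The lid is standing open. I'll swing toward the loose tablet and re-image once the arm is clear of the case.

```bash
python3 -m handwheel '66 -337 0 0 0 -75 1;66 -337 0 0 0 -75 1;66 -337 0 0 0 -75 1;66 -337 0 0 0 -75 1;66 -337 0 0 0 -75 1;66 -337 0 0 0 -75 1;66 -337 0 0 0 -75 1;66 -337 0 0 0 -75 1;66 -337 0 0 0 -75 1;66 -337 0 0 0 -75 1';python3 -m handwheel '0 0 0 0 0 -75 1;0 0 0 0 0 -75 1;0 0 0 0 0 -75 1;0 0 0 0 0 -75 1;0 0 0 0 0 -75 1;0 0 0 0 0 -75 1;0 0 0 0 0 -75 1;0 0 0 0 0 -75 1;0 0 0 0 0 -75 1;0 0 0 0 0 -75 1'
python3 - <<'E'
from h import *
a=grab_frame("top");b=grab_frame("side")
np.save("pics/t2.npy",a["frame"])
cr=[cv2.resize(a["frame"][115:195,225:305],(400,400),interpolation=cv2.INTER_CUBIC),cv2.resize(b["frame"][125:210,225:310],(400,400),interpolation=cv2.INTER_CUBIC)]
cv2.imwrite("pics/e.png",np.hstack(cr)[:,:,::-1])
E
```

```text
t: 5.05
tool_pos: [0.4937, -0.3077, 0.1902]
eef_rot: [-0.001, 0.58, 0.815, 0.0]
wrist_force: [-0.5, 0.6, 0.3]
grip_width: 0.0883
finger_force: 0.0
t: 6.05
tool_pos: [0.4941, -0.307, 0.1914]
eef_rot: [-0.001, 0.955, 0.295, -0.0]
wrist_force: [0.0, 0.1, 0.3]
grip_width: 0.0882
finger_force: 0.0
```

View pics/e.png

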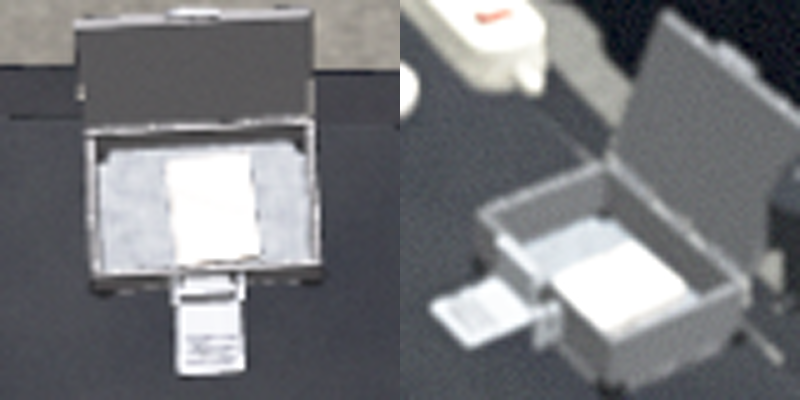

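The case is open. The white cased tablet sits on the pad at crop (165–260,153–265) in the top view, slightly toward the front.

```bash
python3 - <<'E'
from h import *
a=grab_frame("top");b=grab_frame("side");
hs=cv2.cvtColor(a["frame"],cv2.COLOR_RGB2GRAY)
x0,y0,x1,y1=245,140,290,172
s=cv2.resize(hs[y0:y1,x0:x1],None,fx=8,fy=8,interpolation=cv2.INTER_CUBIC)
for th in (225,235,242):
    c=max(cv2.findContours(cv2.morphologyEx((s>th).astype(np.uint8),cv2.MORPH_OPEN,np.ones((25,25))),0,2)[0],key=cv2.contourArea)
    P=np.array([ray(a,x0+(u+.5)/8-.5,y0+(v+.5)/8-.5,.016)[:2] for u,v in c[:,0]],np.float32)*1000
    print(th,cv2.minAreaRect(P))
T=lambda u,v,z:(ray(a,225+u/5-.4,115+v/5-.4,z)*1000).round(1)
S=lambda u,v,z:(ray(b,225+(u-400)*85/400-.4,125+v*85/400-.4,z)*1000).round(1)
print([T(*p,.016) for p in((165,155),(250,153),(260,260),(175,263))])
print("side corners L,top,R,",[S(*p,.016) for p in((552,274),(625,240),(690,298))])
print("rim FL FR BL BR",[T(*p,.038) for p in((92,275),(323,270),(88,130),(316,122))])
E
python3 -m handwheel '6 -2 -45 0 0 0 1;6 -2 -90 0 0 0 1;6 -2 -130 0 0 0 1;6 -2 -150 0 0 0 1;6 -2 -150 0 0 0 1'
```

```text
225 ((528.7551879882812, 32.65008544921875), (61.50653839111328, 48.617584228515625), 9.104928970336914)
235 ((528.0501098632812, 32.516563415527344), (59.68307113647461, 46.41666793823242), 8.707273483276367)
242 ((527.7140502929688, 32.3404655456543), (58.442359924316406, 45.23970031738281), 8.697787284851074)
[array([556.3,  59. ,  16. ]), array([558.7,  12.9,  16. ]), array([499.2,   5.7,  16. ]), array([496.2,  51.4,  16. ])]
side corners L,top,R, [array([505.5,  54.4,  16. ]), array([552.2,  61. ,  16. ]), array([557.3,   4.8,  16. ])]
rim FL FR BL BR [array([483.4,  94. ,  38. ]), array([489.5, -27.9,  38. ]), array([562.8,  99.6,  38. ]), array([570.6, -22.3,  38. ])]
t: 6.75
tool_pos: [0.4974, -0.3075, 0.0385]
eef_rot: [-0.003, 0.956, 0.295, -0.003]
wrist_force: [0.8, -0.3, -0.6]
grip_width: 0.0879
finger_force: 0.0
```

```bash
python3 -m handwheel '2 -1 -15 0 0 0 1;2 -1 -28 0 0 0 1;2 -1 -35 0 0 0 1;2 -1 -35 0 0 0 1;2 -1 -35 0 0 0 0.3;2 -1 -35 0 0 0 0.3;2 -1 -35 0 0 0 0.3;2 -1 -35 0 0 0 0.3;2 -1 -35 0 0 0 0.3;2 -1 -35 0 0 0 0.3' 20;python3 - <<'E'
from h import *
b=grab_frame("side")
cv2.imwrite("pics/g.png",cv2.resize(b["frame"][210:330,280:430],(600,480),interpolation=cv2.INTER_CUBIC)[:,:,::-1])
E
```

```text
t: 7.75
tool_pos: [0.5024, -0.3106, 0.0078]
eef_rot: [-0.0, 0.956, 0.294, -0.0]
wrist_force: [-0.6, 1.0, 0.0]
grip_width: 0.0432
finger_force: 20.0
```

View pics/g.png

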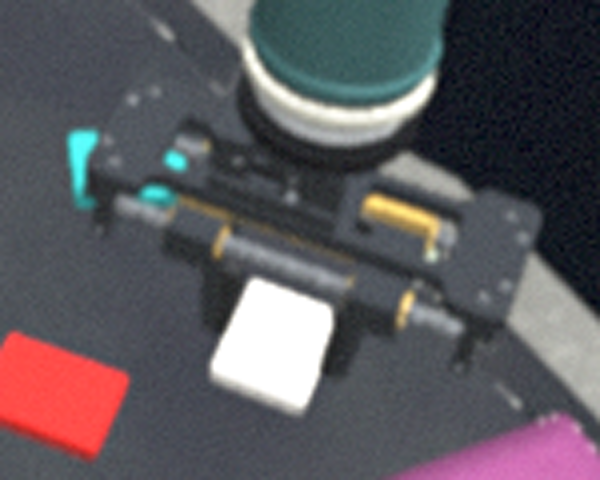

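The fingers hold the white tablet across its short side, but the tips are rather high on it. I'll check the centring and regrip lower.

```bash
python3 -m handwheel '0 0 0 0 0 0 0.65;0 0 0 0 0 0 0.65;0 0 -4 0 0 0 0.65;0 0 -4 0 0 0 0.65;0 0 -4 0 0 0 0.3;0 0 -4 0 0 0 0.3;0 0 -4 0 0 0 0.3;0 0 -4 0 0 0 0.3;0 0 -4 0 0 0 0.3' 25;python3 - <<'E'
from h import *
b=grab_frame("side")
S=lambda u,v,z:(ray(b,280+u/4-.4,210+v/4-.4,z)*1000).round(1)
print([S(*p,.01) for p in((258,280),(333,315),(300,405),(212,370))])
s=[get_state()["tool_pos"] for _ in range(1)];print(s,get_state()["wrist_force"])
E
```

```text
t: 8.7
tool_pos: [0.5023, -0.3106, 0.0036]
eef_rot: [-0.0, 0.956, 0.294, -0.0]
wrist_force: [-0.6, 0.7, -1.8]
grip_width: 0.0437
finger_force: 25.0
[array([ 514.6, -278.9,   10. ]), array([ 533.1, -313. ,   10. ]), array([ 487.7, -346.2,   10. ]), array([ 464. , -311.3,   10. ])]
[array([ 0.50234653, -0.31057223,  0.00362188])] [ 0.26182576  0.20842453 -1.90416916]
```

```bash
python3 -m handwheel '0 0 20 0 0 0 0.3;0 0 50 0 0 0 0.3;0 0 85 0 0 0 0.3;0 0 110 0 0 0 0.3;5 40 110 0 0 -6 0.3;9 80 110 0 0 -12 0.3;13 125 110 0 0 -18 0.3;17 170 110 0 0 -24 0.3;21 215 110 0 0 -27 0.3;25 260 110 0 0 -27 0.3';python3 -m handwheel '2 40 0 0 0 0 0.3;4 70 0 0 0 0 0.3;4 83 0 0 0 0 0.3;4 83 0 0 0 0 0.3;4 83 0 0 0 0 0.3;4 83 -20 0 0 0 0.3;4 83 -40 0 0 0 0.3;4 83 -50 0 0 0 0.3;4 83 -50 0 0 0 0.3'
python3 - <<'E'
from h import *
a=grab_frame("top");b=grab_frame("side")
cr=[cv2.resize(a["frame"][115:195,225:305],(400,400),interpolation=cv2.INTER_CUBIC),cv2.resize(b["frame"][125:210,225:310],(400,400),interpolation=cv2.INTER_CUBIC)]
cv2.imwrite("pics/i.png",np.hstack(cr)[:,:,::-1])
E
```

```text
t: 9.75
tool_pos: [0.5273, -0.0489, 0.1139]
eef_rot: [0.0, 0.998, 0.062, 0.0]
wrist_force: [1.0, -0.7, -1.2]
grip_width: 0.0435
finger_force: 25.0
t: 10.65
tool_pos: [0.5298, 0.0311, 0.0619]
eef_rot: [0.0, 0.998, 0.062, -0.002]
wrist_force: [0.8, 0.0, -0.9]
grip_width: 0.0438
finger_force: 25.0
```

View pics/i.png

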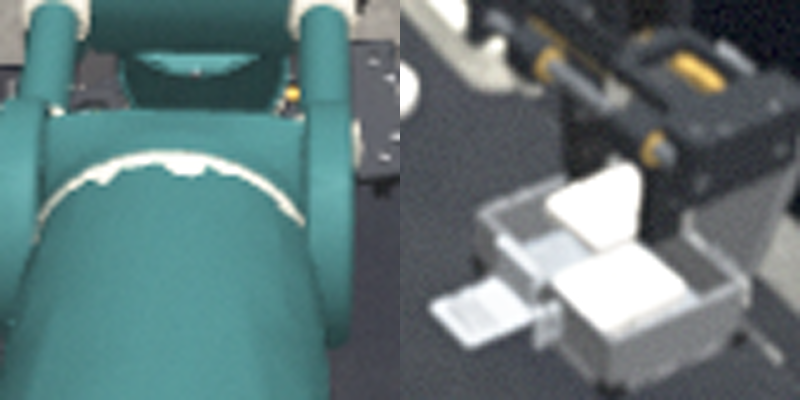

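The held tablet hovers over the cased one (left corner at crop (548,203), against (552,274) for the lower one) and looks well aligned. I'll lower to a few mm above and measure corners there.

```bash
python3 -m handwheel '0 0 -10 0 0 0 0.3;0 0 -20 0 0 0 0.3;0 0 -30 0 0 0 0.3;0 0 -36 0 0 0 0.3;0 0 -36 0 0 0 0.3;0 0 -36 0 0 0 0.3'
python3 - <<'E'
from h import *
b=grab_frame("side")
cv2.imwrite("pics/j.png",cv2.resize(b["frame"][160:205,245:305],(800,600),interpolation=cv2.INTER_CUBIC)[:,:,::-1])
E
```

```text
t: 11.35
tool_pos: [0.5312, 0.0325, 0.0274]
eef_rot: [-0.0, 0.998, 0.063, -0.0]
wrist_force: [-0.2, 0.4, -0.9]
grip_width: 0.0437
finger_force: 25.0
```

View pics/j.png

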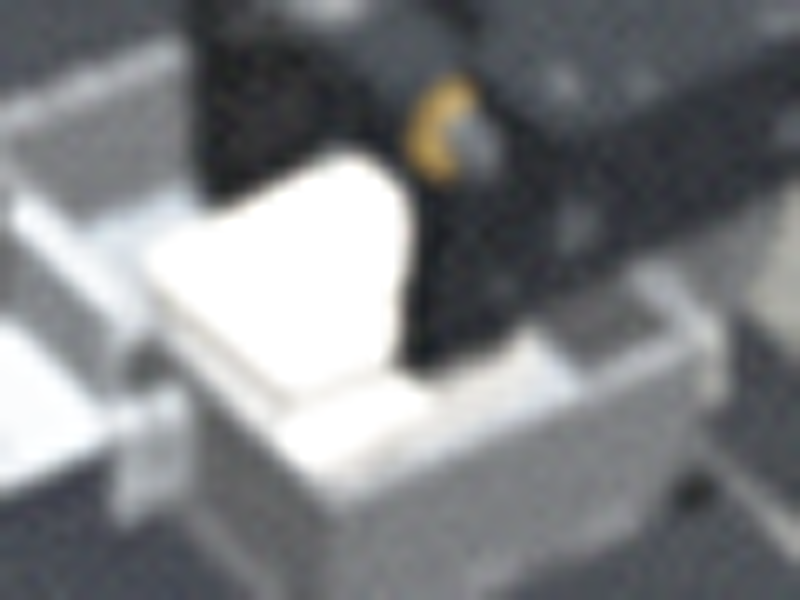

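Held tablet front corners at crop (145,255) and (293,392). Checking where those are in the world.

Run:
```python
from h import *
b=grab_frame("side")
S=lambda u,v,z:(ray(b,245+u/13.333-.5,160+v/13.333-.5,z)*1000).round(1)
print("held FL,FR",S(145,255,.0338),S(293,392,.0338))
c,s=np.cos(np.radians(7.5)),np.sin(np.radians(7.5))
for nm,o,z in(("cased",(.529,.032),.016),("held",(.531-.002,.0325),.0338)):
    print(nm,[(np.array(o)*1000+np.array([c*x-s*y,s*x+c*y])).round(1) for x,y in((-29,22),(-29,-22))])
for p in((540,345),(435,410),(285,435)): print("lower right edge pts",S(*p,.016))
```

```text
held FL,FR [499.2  50.7  33.8] [503.5   5.4  33.8]
cased [array([497.4,  50. ]), array([503.1,   6.4])]
held [array([497.4,  50.5]), array([503.1,   6.9])]
lower right edge pts [559.7  14.3  16. ]
lower right edge pts [534.    7.6  16. ]
lower right edge pts [507.4  14.2  16. ]
```

The two agree within about 2 mm, so I'll set it down.

```bash
python3 -m handwheel '0 0 -3 0 0 0 0.3;0 0 -5 0 0 0 0.3;0 0 -6.5 0 0 0 0.3;0 0 -7.5 0 0 0 0.3;0 0 -8 0 0 0 0.3;0 0 -8 0 0 0 0.3'
```

```text
t: 12.05
tool_pos: [0.5314, 0.0324, 0.0197]
eef_rot: [-0.0, 0.998, 0.063, -0.0]
wrist_force: [-0.4, -0.1, -1.3]
grip_width: 0.0437
finger_force: 25.0
```

```bash
python3 -m handwheel '0 0 -0.5 0 0 0 0.3;0 0 -1 0 0 0 0.3;0 0 -1 0 0 0 0.3'; python3 -m handwheel '0 0 0 0 0 0 0.52;0 0 0 0 0 0 0.6;0 0 0 0 0 0 0.65;0 0 0 0 0 0 0.65;0 0 10 0 0 0 0.65;0 0 40 0 0 0 0.65;0 0 85 0 0 0 0.65;0 0 130 0 0 0 0.65;0 0 160 0 0 0 0.65'; python3 -m handwheel '-45 -20 0 0 0 0 0;-90 -40 0 0 0 0 0;-100 -85 0 0 0 0 0;-100 -130 0 0 0 0 0;-100 -175 0 0 0 0 0;-100 -200 0 0 0 0 0;-100 -200 0 0 0 0 0'
python3 - <<'E'
from h import *
a=grab_frame("top");b=grab_frame("side")
cr=[cv2.resize(a["frame"][115:195,225:305],(400,400),interpolation=cv2.INTER_CUBIC),cv2.resize(b["frame"][125:210,225:310],(400,400),interpolation=cv2.INTER_CUBIC)]
cv2.imwrite("pics/k.png",np.hstack(cr)[:,:,::-1])
E
```

```text
t: 12.35
tool_pos: [0.5315, 0.0324, 0.0195]
eef_rot: [0.0, 0.998, 0.063, -0.0]
wrist_force: [-3.4, -0.5, 6.2]
grip_width: 0.0436
finger_force: 25.0
t: 13.25
tool_pos: [0.5328, 0.0324, 0.1831]
eef_rot: [0.0, 0.998, 0.063, 0.002]
wrist_force: [-0.2, -0.2, -0.0]
grip_width: 0.0574
finger_force: 0.0
t: 13.95
tool_pos: [0.4315, -0.1705, 0.1797]
eef_rot: [0.001, 0.998, 0.061, 0.001]
wrist_force: [0.4, 0.8, 0.7]
grip_width: 0.0036
finger_force: 0.0
```

View pics/k.png

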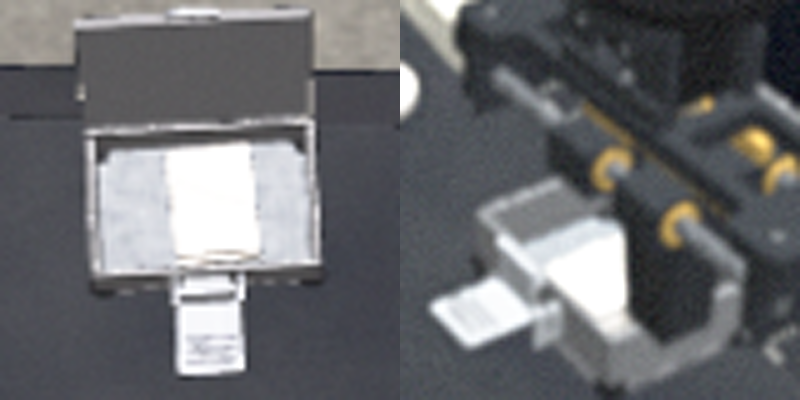

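The top view shows the stack aligned, with the upper tablet flat and let go. Next I'll go round behind the open lid with shut fingers.

```bash
python3 -m handwheel '35 35 0 0 0 -3 0;70 70 0 0 0 -3 0;105 105 0 0 0 -3 0;140 140 0 0 0 -3 0;175 175 0 0 0 -3 0;203 213 0 0 0 -3 0;203 213 0 0 0 -3 0;203 213 0 0 0 -3 0;203 213 0 0 0 -3 0'; python3 -m handwheel '0 0 -20 0 0 0 0;0 0 -40 0 0 0 0;0 0 -60 0 0 0 0;0 0 -75 0 0 0 0;0 0 -80 0 0 0 0;0 0 -80 0 0 0 0;0 0 -80 0 0 0 0'
```

```text
t: 14.95
tool_pos: [0.6332, 0.0459, 0.1784]
eef_rot: [0.0, 0.999, 0.037, -0.001]
wrist_force: [-0.0, 0.3, 0.6]
grip_width: 0.0004
finger_force: 0.0
t: 15.65
tool_pos: [0.6349, 0.0451, 0.0996]
eef_rot: [-0.0, 0.999, 0.036, 0.001]
wrist_force: [-1.2, 0.6, -0.2]
grip_width: 0.0004
finger_force: 0.0
```

```bash
python3 -m handwheel '-19 -1 0 0 0 0 0;-27 -2 2 0 0 0 0;-35 -2 5 0 0 0 0;-43 -3 7 0 0 0 0;-50 -3 8 0 0 0 0;-62 -4 10 0 0 0 0;-69 -5 9 0 0 0 0;-76 -5 7 0 0 0 0;-83 -6 5 0 0 0 0;-89 -6 2 0 0 0 0'
python3 - <<'E'
from h import *
b=snap("side","l1")
E
```

```text
t: 16.65
tool_pos: [0.545, 0.0392, 0.1006]
eef_rot: [0.0, 0.999, 0.037, 0.0]
wrist_force: [1.6, -1.1, 0.7]
grip_width: 0.0005
finger_force: 0.9
```

```bash
python3 -m handwheel '-6 0 -3 0 0 0 0;-11 -1 -7 0 0 0 0;-16 -1 -11 0 0 0 0;-21 -1 -16 0 0 0 0;-25 -2 -22 0 0 0 0;-29 -2 -28 0 0 0 0;-32 -2 -35 0 0 0 0;-34 -2 -41 0 0 0 0;-38 -3 -46 0 0 0 0;-40 -3 -49 0 0 0 0'
```

```text
t: 17.7
tool_pos: [0.5062, 0.0363, 0.0517]
eef_rot: [0.0, 0.999, 0.037, 0.001]
wrist_force: [3.6, -0.6, 6.6]
grip_width: 0.0006
finger_force: 3.2
```

```bash
python3 -m handwheel '-3 0 -1 0 0 0 0;-6 0 -2 0 0 0 0;-6 0 -3 0 0 0 0;-6 0 -4 0 0 0 0;-6 0 -5 0 0 0 0;-6 0 -6 0 0 0 0;-6 0 -6 0 0 0 0'
```

```text
t: 18.4
tool_pos: [0.499, 0.0364, 0.046]
eef_rot: [-0.0, 0.999, 0.037, -0.001]
wrist_force: [-0.6, -0.1, 7.0]
grip_width: 0.0006
finger_force: 3.9
```

```bash
python3 -m handwheel '0 0 -0.7 0 0 0 0;0 0 -1.4 0 0 0 0;0 0 -1.4 0 0 0 0'
```

```text
t: 18.7
tool_pos: [0.499, 0.0364, 0.0454]
eef_rot: [-0.0, 0.999, 0.037, -0.001]
wrist_force: [-3.4, -0.6, 14.9]
grip_width: 0.0005
finger_force: 7.4
```

It's on the rigid stop. I'll ease up a little and see whether the lid follows.

```bash
python3 -m handwheel '0 0 2 0 0 0 0;0 0 5 0 0 0 0;0 0 5 0 0 0 0;0 0 5 0 0 0 0'
```

```text
t: 19.1
tool_pos: [0.4981, 0.0363, 0.0484]
eef_rot: [-0.0, 0.999, 0.037, -0.001]
wrist_force: [-0.4, 0.6, 0.9]
grip_width: 0.0004
finger_force: 0.0
```

Nothing presses on the fingers now, so the lid is latched. I'll retreat, then compare the case's lid region with the first picture numerically.

```bash
python3 -m handwheel '0 0 20 0 0 0 0;0 0 60 0 0 0 0;0 0 105 0 0 0 0;0 0 150 0 0 0 0;-20 -40 160 0 0 0 0;-40 -85 160 0 0 0 0;-60 -130 160 0 0 0 0;-80 -175 160 0 0 0 0;-80 -215 160 0 0 0 0;-80 -250 160 0 0 0 0'; python3 -m handwheel '0 0 0 0 0 0 0;0 0 0 0 0 0 0;0 0 0 0 0 0 0'
python3 - <<'E'
from h import *
a=grab_frame("top")["frame"].astype(int);o=cv2.imread("pics/top0.png")[:,:,::-1].astype(int)
for n,(x0,y0,x1,y1) in dict(case=(238,110,296,192),round=(170,152,196,178),palm=(204,218,224,238),jar=(326,208,344,228)).items():
    print(n,abs(a-o)[y0:y1,x0:x1].mean())
print(get_state()["wrist_force"])
E
```

```text
t: 20.1
tool_pos: [0.418, -0.2152, 0.2087]
eef_rot: [-0.0, 0.999, 0.036, -0.0]
wrist_force: [0.5, -0.7, -0.5]
grip_width: 0.0005
finger_force: 0.0
t: 20.4
tool_pos: [0.419, -0.2126, 0.2086]
eef_rot: [-0.001, 0.999, 0.037, -0.001]
wrist_force: [-0.5, -0.8, 0.4]
grip_width: 0.0007
finger_force: 0.0
case 4.49502382954864
round 2.9447731755424065
palm 5.08
jar 26.15648148148148
[-0.6390961  -1.14519723 -0.74049763]
```

```bash
python3 -c "
from workcell import *
print(finish_job())"
```

```text
the job is handed in; nothing more can be done
None
```

The loose tablet is stacked squarely on the cased one, the lid is shut and latched, and I handed the job in at about 20 s; the round tablet and palm stone match the first picture, and the gem jar could not be checked at the end because its picture had changed, most likely with the arm in the way, though I never worked near it.

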